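# Lay out a truck build on its outline pads

### The arm

A 6-joint arm with a two-finger parallel gripper is mounted at the origin on the work surface. World frame = base frame: x ahead of the robot, y to its left, z up, the work surface at z = 0. Lengths are in mm, angles in degrees, forces in N, time in s.
With the tool pointing down it reaches from about 425 to 925 mm from the base axis. Payload 12.5 kg.
Tool frame: the origin (TCP) lies at the very end of the fingers, on their centre line; the grasp point (between the pads) lies 19 mm behind it (r.grasp_offset is the distance from the TCP to the grasp point, in mm); z points along the fingers, y is the line along which they close (so a half turn about z gives the same grasp; the last joint's range is limited). The gripper opens to 85 mm and grips with 20 to 120 N. Pads are 22 mm wide; open, the fingers measure 114 mm over their backs; the gripper's body (76 mm by 85 mm) begins 54 mm behind the grasp point. The pads swing forward as they close: fully open they stand 13 mm farther back than shut.
Start: joints at [-73.488, 28.126, 89.318, -0, 62.55, -6.05], TCP at [239.837, -577.171, 199.227] pointing down, gripper open.
Joint ranges: [-177.58, 177.58], [-47.91, 125.51], [2.72, 160], [-65.01, 245.01], [3.68, 167.84], [-153.87, 153.87]. Speed limits (degrees/s): [127.2, 127.2, 159.86, 180, 180, 180].

### API

Orientations are given as a 3x3 rotation matrix whose columns are the frame's x, y, z axes.
In Python, from workcell import r gives the robot as it stands.
- The arm moves only by the tool servo_tool, never from a script. Its argument "targets" is a list of rows, each a list of 7 numbers: the shift along the tool's x, y, z in cm, then the turn, a rotation vector about the tool's x, y, z in degrees, then the finger opening in cm, from 0 to 8.54. In form: [[tx, ty, tz, ax, ay, az, gripper], ...]. A call has 1 to 20 rows; each row shifts and turns the commanded pose from where the row before left it, along the tool's axes as they then stand; what a row does not reach is not made up. A row lasts 1/10 s, in which the tool goes at most 50 mm and 8.59 degrees, less where a joint would pass 70% of its speed; a pose out of reach is approached as far as the arm can. A call is refused whole if a number of a shift passes 5 or a number of a turn 8.59, either way. A call with a gripper value outside its range is refused whole. The fingers move at their own pace and stop on an object; the grip force is fixed at half the most. Time passes only in rows, so rows that do not move let the fingers close. It gives the time, the measured TCP pose, the force, the opening and the grip force at its end, in the units of the state.
- r.get_obs(): the state, without advancing time (a new reading comes with each control period).
- r.camera(name): name is "side" or "top" or "wrist"; returns the picture (400x640x3 uint8, red, green, blue); there is no depth.
- r.get_calibration(name): a dict with "K" (3x3 intrinsics, pixels), "rvec" (rotation vector, rad) and "tvec" (3), from world to camera coordinates, as OpenCV has them. Camera axes: x right, y down, z forward; pixel columns grow to the right and rows downward; lengths in mm; the calibration is good to about 2 mm. The wrist camera is an equidistant fisheye: a pixel r from the principal point sees the ray r / f radians off the axis. A picture is of the moment at which its call begins: read the wrist's pose just before it. get_calibration takes no time and is no camera call; for the wrist camera it gives the pose at the moment of the call.
- r.job_done(): hands the job in; it is judged then, once.
Trained networks look in the newest picture that a camera, given by its name, has taken for a name from the list of things; names that differ only in an ending like _2 or _b are one class to them, and where a whole thing is asked for, a point or a joint stands for the part that bears it (a point fixed in the world has none). Each returns a list of dicts, best first, with "conf" (0 to 1); they miss things now and then, are a little off and sometimes report something else, mostly with a low value. They report only what shows in the picture. A call takes as long as a camera call. They do not tell look-alikes from the thing itself.
- r.recognise(camera, query): "xy" ([column, row] in pixels, amid what is visible of it).
The state is a dict: "time": time; "qpos": joint angles; "qvel": joint speeds; "effort": joint torques, N m; "tool_pos": TCP position; "ee_rot": TCP orientation; "wrist_force": force on the tool from outside, world axes, zero at the start; "torque": the same for the moment, N m; "opening": finger opening in mm; "grasp_force": force on a finger pad.
Only numpy, scipy, OpenCV 4.12 (cv2) and the standard library are available. Lean on these libraries where they do the work, as an engineer would, in place of code of your own. Each camera call takes 0.05 s, during which the arm holds its last target. There are 200 camera calls.

### The job

Lay out the parts for this truck build: set the aluminium truck, the sky-blue wheel, the chrome kingpin nut and the black pivot cup each in the middle of the pad that carries its own outline, flat side down as they lie now, with the truck's axle lying along the axle of its outline (either way round). Leave the red tool and the jar where they are.

Things in the scene. Friction and masses are not known exactly. Their poses are not given: they have to be found in the camera images.
- truck: bare aluminium skateboard truck, 320 g, standing on its baseplate, 80 (x) x 55 (y) x 8 mm. On top the hanger, a level bar 30 (x) x 100 (y) mm from height 34 to 64 mm: grip it across x; below it an amber bushing. Dark axle 8 mm thick, 150 mm long along y at height 50 mm, at the start within 0.4 rad of world y. Origin: centre of the underside, z up.
- wheel: sky-blue wheel lying on its flat side, 54 mm diameter (full diameter between heights 6 and 26 mm), 32 mm high, white and steel core on top, 100 g. Origin at the centre of its underside, z up, standing on the bench.
- nut: chrome kingpin nut lying flat, hexagon 19 mm across flats, 12 mm high, dark hole on top, 25 g. Origin at the centre of its underside, z up, standing on the bench. x is normal to one pair of flats (the others lie 60 and 120 degrees round). Any heading.
- cup: black nylon pivot cup, open end up, a round cup 24 mm diameter, 16 mm high, 4 mm wall, 12 g. Origin at the centre of its underside, z up, standing on the bench.
- truck_pad: cream pad 100 (x) x 165 (y) mm with a grey truck outline at its centre: a plate with a long axle bar along the pad's y; the pad is fixed to the bench, 6 mm thick; origin at the centre of its underside, z up, x and y along its edges, turned up to 0.3 rad from the world axes
- wheel_pad: cream pad 80 x 80 mm with a sky-blue ring 62 mm across at its centre; the pad is fixed to the bench, 6 mm thick; origin at the centre of its underside, z up, x and y along its edges, turned up to 0.3 rad from the world axes
- nut_pad: cream pad 80 x 80 mm with a grey hexagonal frame at its centre, 50 mm across flats outside and 24 mm inside (the nut goes in the middle, turned any way); flats normal to pad x; the pad is fixed to the bench, 6 mm thick; origin at the centre of its underside, z up, x and y along its edges, turned up to 0.3 rad from the world axes
- cup_pad: cream pad 80 x 80 mm with a solid black disc 32 mm across at its centre; the pad is fixed to the bench, 6 mm thick; origin at the centre of its underside, z up, x and y along its edges, turned up to 0.3 rad from the world axes
- tool: bystander: red T-shaped skate tool lying on the bench, stem 115 mm along x, crossbar 85 mm along y at its -x end, 14 mm high, origin under the stem's middle; leave alone
- jar: bystander: glass jar with white cap, 56 mm diameter, 75 mm high, origin at the centre of its underside; leave alone
Not all that is in view belongs to the job. There is more than one size of the cup; the one meant has the size given above.

How it is judged (in metres and radians):
At the end, for the whole second after the job is handed in: Truck, wheel, nut and cup each rest, released and still, upright (within 0.12 rad) on top of their own pad with their centre within 12 mm (horizontally) of the pad's centre; the truck's axle is within 0.2 rad of its outline's axle, either way round (horizontal distance between truck and truck_pad below 0.012 m and z of truck in the frame of truck_pad between 0.003 and 0.01 m and angle between each of truck, wheel, nut, cup's own z axis and vertical below 0.12 rad and linear speed of each of truck, wheel, nut, cup below 0.02 m/s and horizontal distance between wheel and wheel_pad below 0.012 m and z of wheel in the frame of wheel_pad between 0.003 and 0.01 m and horizontal distance between nut and nut_pad below 0.012 m and z of nut in the frame of nut_pad between 0.003 and 0.01 m and horizontal distance between cup and cup_pad below 0.012 m and z of cup in the frame of cup_pad between 0.003 and 0.01 m and angle between the y axis of truck and the y axis of truck_pad, either way round below 0.2 rad); the robot touches nothing.
It fails at once if the red tool is pushed more than 20 mm (distance of tool from where it was at the start of the episode above 0.02 m).
It fails at once if the jar is pushed more than 20 mm (distance of jar from where it was at the start of the episode above 0.02 m).
It also fails if it takes over 112 s, if anything falls off the work surface, if the arm or the gripper's body presses on something with over 40 N, if the wrist force passes 120 N, or if a joint passes its speed limit or range.

## Working session

There is one attempt and no reset: what is moved stays moved. The work goes in short steps, Python scripts to look and compute and a tool call to move; the robot and the scene stay as the last step left them, time stands still between calls to the robot, and variables do not carry over. Pictures are saved under pics/ and viewed, at most 14 in all, crops included, and the job is handed in when it is done.

Besides the shell and the picture viewer there is one more tool, called after ">>>" as name([rows], argument=value, ...), one row to a line, values as JSON. servo_tool: Moves the arm, as the interface text tells. Its arguments: {"type":"object","properties":{"targets":{"type":"array","items":{"type":"array","items":{"type":"number"}}}},"required":["targets"]}

```bash
ls; mkdir -p pics; python3 - <<'E'
from workcell import r
import cv2
for c in("top","side"):
    im=r.camera(c); cv2.imwrite(f"pics/{c}0.png",im[:,:,::-1])
    for q in "truck wheel nut cup truck_pad wheel_pad nut_pad cup_pad tool jar".split():
        print(c,q,[(d["xy"],round(d["conf"],2)) for d in r.recognise(c,q)])
    print(r.get_calibration(c))
o=r.get_obs();print(o["time"],o["ee_rot"],o["opening"])
E
```

```text
pics
top truck [([483.6, 157.3], 0.87)]
top wheel [([314.6, 161.3], 0.82), ([239.1, 223.2], 0.64)]
top nut [([245.3, 163.3], 0.49)]
top cup [([426.6, 177.7], 0.57), ([398.8, 170.6], 0.45)]
top truck_pad [([397.7, 224.1], 0.69), ([478.2, 226.9], 0.19)]
top wheel_pad [([236.9, 220.9], 0.77), ([315.3, 232.9], 0.38)]
top nut_pad [([477.9, 228.5], 0.85)]
top cup_pad [([315.1, 231.5], 0.89)]
top tool [([166.1, 247.3], 0.73)]
top jar [([165.1, 164.4], 0.74), ([244.8, 165.3], 0.31)]
{'K': array([[375.04516334,   0.        , 321.42063111],
       [  0.        , 375.04516334, 201.98715287],
       [  0.        ,   0.        ,   1.        ]]), 'rvec': array([ 2.19125303, -2.16630217,  0.09451502]), 'tvec': array([ 85.2845455 , 509.9958662 , 937.61473205])}
side truck [([439.8, 341.2], 0.74)]
side wheel [([352.3, 193.6], 0.55)]
side nut []
side cup [([376.7, 286.4], 0.74)]
side truck_pad [([311.1, 279.1], 0.68), ([246.6, 136.5], 0.16)]
side wheel_pad [([270.8, 169.9], 0.94)]
side nut_pad [([338.0, 371.0], 0.76)]
side cup_pad [([281.3, 209.8], 0.81)]
side tool [([244.0, 135.3], 0.73), ([335.6, 371.8], 0.33), ([280.8, 209.1], 0.32)]
side jar [([304.4, 116.2], 0.86)]
{'K': array([[365.66713963,   0.        , 317.96378662],
       [  0.        , 365.66713963, 202.23662017],
       [  0.        ,   0.        ,   1.        ]]), 'rvec': array([ 2.22427106, -0.3011884 ,  0.16481339]), 'tvec': array([-485.26539904,  151.74432123,  723.47370402])}
1.1 [[ 9.23461040e-01  3.83692203e-01 -1.14611674e-05]
 [ 3.83692203e-01 -9.23461040e-01 -2.42429857e-05]
 [-1.98857861e-05  1.79898923e-05 -1.00000000e+00]] 85.17089826891092
```

```bash
python3 - <<'E'
import cv2
im=cv2.imread("pics/top0.png")[120:300,130:530]; cv2.imwrite("pics/top0c.png",cv2.resize(im,None,fx=2,fy=2,interpolation=cv2.INTER_CUBIC))
E
cat > h.py <<'E'
import numpy as np, cv2
from workcell import r
def ray(c,xy,cal=None):
    cal=cal or r.get_calibration(c); K=np.array(cal["K"]);R=cv2.Rodrigues(np.array(cal["rvec"]))[0];t=np.array(cal["tvec"])
    p=np.array([(xy[0]-K[0,2])/K[0,0],(xy[1]-K[1,2])/K[1,1]])
    if c=="wrist":
        a=np.linalg.norm(p); d=np.r_[p/a*np.sin(a),np.cos(a)] if a>1e-9 else np.array([0,0,1.])
    else: d=np.r_[p,1]
    return -R.T@t, R.T@d
def at(c,xy,z,cal=None):
    o,d=ray(c,xy,cal); return (o+d*(z-o[2])/d[2])[:2]
def proj(c,P,cal=None):
    cal=cal or r.get_calibration(c);K=np.array(cal["K"]);R=cv2.Rodrigues(np.array(cal["rvec"]))[0]
    q=R@np.array(P,float)+np.array(cal["tvec"])
    if c=="wrist":
        n=np.hypot(q[0],q[1]); a=np.arctan2(n,q[2]); u=q[:2]/n*a
    else: u=q[:2]/q[2]
    return u*[K[0,0],K[1,1]]+K[:2,2]
E
python3 - <<'E'
from h import *
for n,xy,z in [("truck",(483.6,157.3),60),("wheel",(314.6,161.3),32),("nut?",(245.3,163.3),12),("cupA",(426.6,177.7),16),("cupB",(398.8,170.6),16),("tpad",(397.7,224.1),6),("wpad",(236.9,220.9),6),("npad",(477.9,228.5),6),("cpad",(315.1,231.5),6),("tool",(166,247),14),("jar",(165,164),75)]:
    print(n,at("top",xy,z).round())
o,d=ray("top",(320,200));print(o,d)
print(r.get_calibration("wrist"))
E
```

```text
truck [ 622. -310.]
wheel [612. 110.]
nut? [609. 291.]
cupA [ 576. -180.]
cupB [ 593. -109.]
tpad [ 455. -107.]
wpad [459. 309.]
npad [ 446. -314.]
cpad [434. 107.]
tool [390. 486.]
jar [593. 473.]
[427.57959342  92.32298268 977.31406475] [ 0.09010525  0.00259352 -0.99595017]
{'K': array([[309.70691629,   0.        , 315.26922714],
       [  0.        , 309.70691629, 202.07677249],
       [  0.        ,   0.        ,   1.        ]]), 'rvec': array([-2.38543206,  1.59387002,  0.25279066]), 'tvec': array([-624.67706198,  -40.76649853,  380.55861077])}
```

View pics/top0c.png

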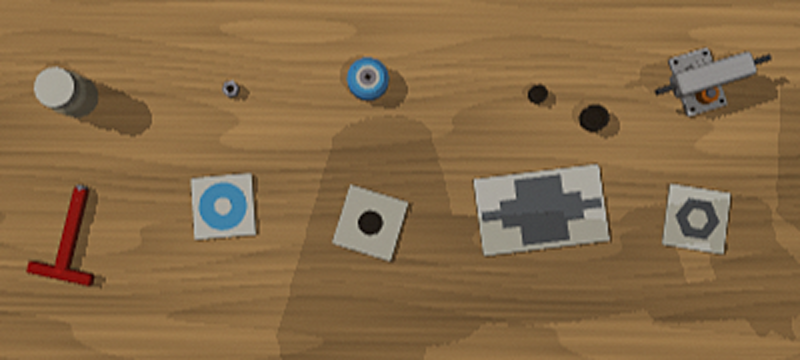

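View pics/side0.png

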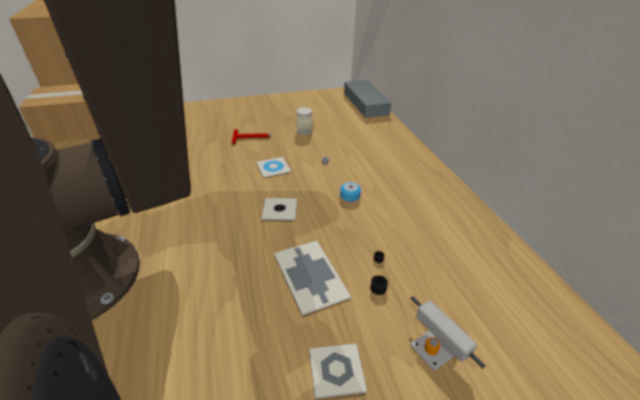

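The small cup (top ≈ (398,167)) is the 24 mm one. The big one at (427,179) is a decoy. The truck is at (484,157), the wheel at (314,160) and the nut at (245,164). The pads lie in the row below.

```bash
cat >> h.py <<'E'
def plan(x,y,z,yaw):
    "turn first (about tool z), then shift in turned tool frame; cm, deg; yaw of tool x"
    o=r.get_obs();R=np.array(o["ee_rot"]);p=np.array(o["tool_pos"])
    cur=np.degrees(np.arctan2(R[1,0],R[0,0])); dz=-((yaw-cur+180)%360-180)
    D=np.array([x,y,z])-p; c,s=np.cos(np.radians(yaw)),np.sin(np.radians(yaw))
    print("turn",round(dz,1),"shift cm",np.round([D@[c,s,0]/10,D@[s,-c,0]/10,-D[2]/10],2),"t",o["time"])
def tocam():
    o=r.get_obs();c=r.get_calibration("wrist");R=cv2.Rodrigues(c["rvec"])[0];T=np.array(o["ee_rot"])
    return T.T@(-R.T@c["tvec"]-o["tool_pos"]),T.T@R.T
E
python3 - <<'E'
from h import *
im=cv2.imread("pics/top0.png");hsv=cv2.cvtColor(im,cv2.COLOR_BGR2HSV)
m=((hsv[...,1]<60)&(hsv[...,2]>150)).astype(np.uint8)
for n,(x,y),z in [("tpad",(401,225),6),("wpad",(242,223),6),("npad",(478,229),6),("cpad",(315,231),6)]:
    k=np.zeros_like(m);w=40 if n=="tpad" else 24;k[y-30:y+30,x-w:x+w]=m[y-30:y+30,x-w:x+w]
    pts=cv2.findNonZero(k)[:,0,:]; W=np.array([at("top",p,z) for p in pts],np.float32)
    c,s,a=cv2.minAreaRect(W); print(n,np.round(c,1),np.round(s,1),round(a,1),len(pts))
a,b=at("top",(130+657/2,120+91/2),50),at("top",(130+770/2,120+58/2),50);print("truck",(a+b)/2,np.degrees(np.arctan2(*(a-b)[::-1])),np.linalg.norm(a-b))
for n,p,z in [("wheel",(368,78),32),("nut",(231,89),12),("cupS",(537,94),16),("cupL",(594,118),20)]: print(n,at("top",(130+p[0]/2,120+p[1]/2),z))
c,R=tocam();print(c.round(),R.round(2))
plan(620,-308,150,75)
E
```

```text
tpad [ 455.6 -113.3] [ 97.8 163.3] 7.6 1158
wpad [454.8 298.5] [78.8 77.6] 5.6 506
npad [ 446.3 -314.4] [77.8 77.7] 81.7 537
cpad [435.9 107.6] [77.5 77. ] 73.3 737
truck [ 624.06570597 -322.57357822] 106.98257822515971 149.53223370466085
wheel [618.07969106 111.33850076]
nut [605.48892793 289.91733165]
cupS [ 602.85908945 -107.80596685]
cupL [ 571.7066415  -180.25200062]
[  78.   -0. -175.] [[-0.   -0.95 -0.31]
 [ 1.   -0.   -0.  ]
 [-0.   -0.31  0.95]]
turn -52.4 shift cm [35.84 29.76  4.92] t 1.1
```

>>> servo_tool([
  [0, 0, 0, 0, 0, -8.44, 8.5],
  [0, 0, 0, 0, 0, -8.44, 8.5],
  [0, 0, 0, 0, 0, -8.44, 8.5],
  [0, 0, 0, 0, 0, -8.44, 8.5],
  [0, 0, 0, 0, 0, -8.44, 8.5],
  [0, 0, 0, 0, 0, -8.44, 8.5],
  [0, 0, 0, 0, 0, -8.44, 8.5],
  [0, 0, 0, 0, 0, -8.44, 8.5],
  [0, 0, 0, 0, 0, -8.44, 8.5],
  [0, 0, 0, 0, 0, -8.44, 8.5],
])

```text
time: 2.1
tool_pos: [239.9, -577.2, 199.2]
ee_rot: [[-0.298, 0.955, 0.0], [0.955, 0.298, -0.0], [-0.0, 0.0, -1.0]]
wrist_force: [-0.3, -0.1, -0.3]
opening: 85.1
grasp_force: 0.0
```

>>> servo_tool([
  [1.1, 3.68, 0.4, 0, 0, 0, 8.5],
  [1.1, 3.68, 0.4, 0, 0, 0, 8.5],
  [1.1, 3.68, 0.4, 0, 0, 0, 8.5],
  [1.1, 3.68, 0.4, 0, 0, 0, 8.5],
  [1.1, 3.68, 0.4, 0, 0, 0, 8.5],
  [1.1, 3.68, 0.4, 0, 0, 0, 8.5],
  [1.1, 3.68, 0.4, 0, 0, 0, 8.5],
  [1.1, 3.68, 0.4, 0, 0, 0, 8.5],
  [1.1, 3.68, 0.4, 0, 0, 0, 8.5],
  [1.1, 3.68, 0.4, 0, 0, 0, 8.5],
  [1.1, 3.68, 0.4, 0, 0, 0, 8.5],
  [1.1, 3.68, 0.4, 0, 0, 0, 8.5],
  [0, 0, 0, 0, 0, 0, 8.5],
])

```text
time: 3.4
tool_pos: [626.6, -318.9, 150.2]
ee_rot: [[-0.295, 0.955, 0.0], [0.955, 0.295, 0.001], [0.001, 0.0, -1.0]]
wrist_force: [-0.5, 0.3, -0.7]
opening: 84.9
grasp_force: 0.0
```

```bash
python3 - <<'E'
from h import *
o=r.get_obs();print(o["time"],o["tool_pos"],np.array(o["ee_rot"]).round(3).tolist(),o["qpos"])
im=r.camera("wrist").copy();
g=proj("wrist",o["tool_pos"]+0*1.0);print("tcp px",g)
print([(d["xy"],d["conf"],at("wrist",d["xy"],55)) for d in r.recognise("wrist","truck")])
c=im[:,:,::-1].copy()
# predicted axle ends for estimate
for s in(-75,75):
    u=np.array([np.cos(np.radians(107)),np.sin(np.radians(107))])
    p=proj("wrist",[*(np.array([624.,-322.6])+s*u),50]);cv2.circle(c,tuple(int(v) for v in p),4,(0,255,0),1)
cv2.imwrite("pics/w1.png",c)
E
```

```text
3.4 [ 626.6291863  -318.94766249  150.20368668] [[-0.295, 0.955, 0.0], [0.955, 0.295, 0.001], [0.001, 0.0, -1.0]] [-3.23675918e+01  3.71788865e+01  8.01089189e+01  3.86692176e-02
  6.27301366e+01 -4.95609867e+01]
tcp px [320.19328318 235.19505377]
[([311.9, 183.7], 0.56, array([ 617.40122924, -314.15281679]))]
```

View pics/w1.png

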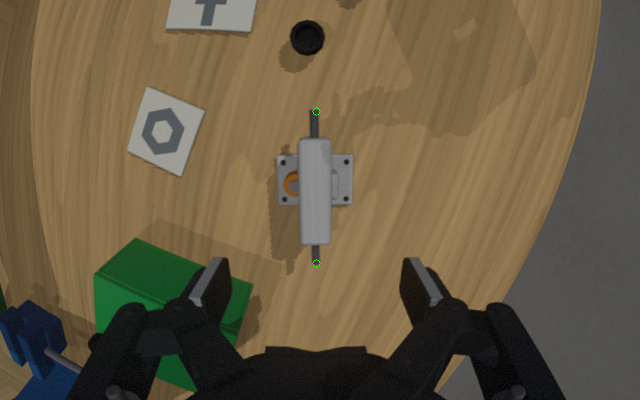

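Axle ends are at (315,110) and (316,263), matching the prediction, with the baseplate centred at about (315.5,180.5). A green box lies lower left, with its near corner at (250,285).

```bash
python3 - <<'E'
from h import *
print("base",at("wrist",(315.5,180.5),8),"axle",at("wrist",(315.6,186.7),50))
print("box",[at("wrist",(252,283),z).round() for z in(0,50,100)],[at("wrist",(138,240),z).round() for z in(0,50,100)])
print("bigcup",at("wrist",(307,37),18),"npad",at("wrist",(165,131),6))
plan(624,-321.5,30,107)
E
```

```text
base [ 623.08102799 -321.57748103] axle [ 621.82211956 -317.16053049]
box [array([ 586., -473.]), array([ 588., -438.]), array([ 590., -403.])] [array([ 423., -465.]), array([ 450., -432.]), array([ 477., -398.])]
bigcup [ 571.931101   -182.51941352] npad [ 445.77467179 -314.57909933]
turn 0.1 shift cm [-1.000e-02 -1.000e-02  1.207e+01] t 3.5
```

>>> servo_tool([
  [0, -0.1, 3, 0, 0, 0, 8.5],
  [0, 0, 3, 0, 0, 0, 8.5],
  [0, 0, 3, 0, 0, 0, 8.5],
  [0, 0, 1.5, 0, 0, 0, 8.5],
  [0, 0, 1.5, 0, 0, 0, 8.5],
  [0, 0, 0, 0, 0, 0, 2.5],
  [0, 0, 0, 0, 0, 0, 2.5],
  [0, 0, 0, 0, 0, 0, 2.5],
  [0, 0, 0, 0, 0, 0, 2.5],
  [0, 0, 0, 0, 0, 0, 2.5],
  [0, 0, 0, 0, 0, 0, 2.5],
  [0, 0, 0, 0, 0, 0, 2.5],
  [0, 0, 0, 0, 0, 0, 2.5],
])

```text
time: 4.8
tool_pos: [623.0, -322.5, 31.9]
ee_rot: [[-0.292, 0.956, 0.001], [0.956, 0.292, -0.001], [-0.001, 0.001, -1.0]]
wrist_force: [-0.4, 0.5, 5.5]
opening: 25.5
grasp_force: 2.9
```

>>> servo_tool([
  [0, 0, 0, 0, 0, 0, 0.5],
  [0, 0, 0, 0, 0, 0, 0.5],
  [0, 0, 0, 0, 0, 0, 0.5],
  [0, 0, 0, 0, 0, 0, 0.5],
])

```text
time: 5.2
tool_pos: [623.2, -322.8, 32.2]
ee_rot: [[-0.292, 0.956, 0.001], [0.956, 0.292, -0.001], [-0.001, 0.001, -1.0]]
wrist_force: [-0.6, 1.6, 8.2]
opening: 5.1
grasp_force: 3.9
```

```bash
python3 - <<'E'
from h import *
cv2.imwrite("pics/w2.png",r.camera("wrist")[:,:,::-1])
E
```

```text
(no output)
```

View pics/w2.png

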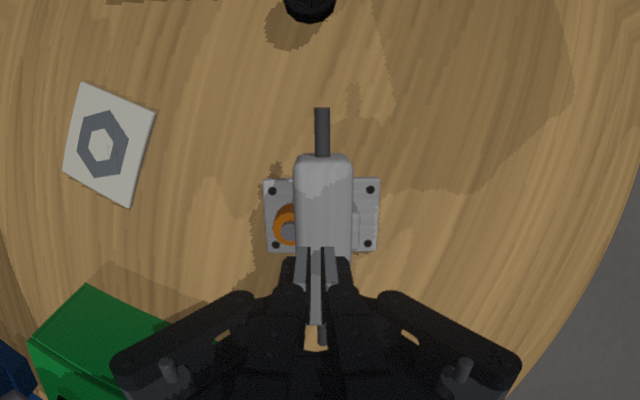

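```bash
python3 - <<'E'
from h import *
o=r.get_obs();print(o["tool_pos"],o["opening"],o["grasp_force"],o["wrist_force"])
print("base",at("wrist",(321,215),8),"axle end",at("wrist",(322,107),50),"far end",at("wrist",(322,345),50), "npad",at("wrist",(105,144),6))
T=np.array(o["ee_rot"])
for k in (0,19,40): print(k,proj("wrist",o["tool_pos"]-T[:,2]*k), proj("wrist",o["tool_pos"]-T[:,2]*k+11*T[:,0]))
im=r.camera("wrist")[:,:,::-1]; cv2.imwrite("pics/w2c.png",cv2.resize(im[140:400,200:440],None,fx=2.3,fy=2.3,interpolation=cv2.INTER_CUBIC))
im=r.camera("side")[:,:,::-1]; cv2.imwrite("pics/s2c.png",cv2.resize(im[200:400,340:600],None,fx=3,fy=3,interpolation=cv2.INTER_CUBIC))
E
```

```text
[ 623.20576348 -322.7561266    32.18734203] 5.13141272296553 3.912875311411881 [-1.01085339  1.04538893  7.23171575]
base [ 624.3883112  -316.92772356] axle end [ 602.52740722 -247.09216532] far end [ 648.41836358 -393.73655542] npad [ 449.86476893 -311.7616739 ]
0 [317.09965461 236.52868164] [317.11872953 220.05002415]
19 [317.28117671 250.39311924] [317.30984905 232.60675826]
40 [317.52432598 269.19047363] [317.56919529 249.83113914]
```

View pics/s2c.png

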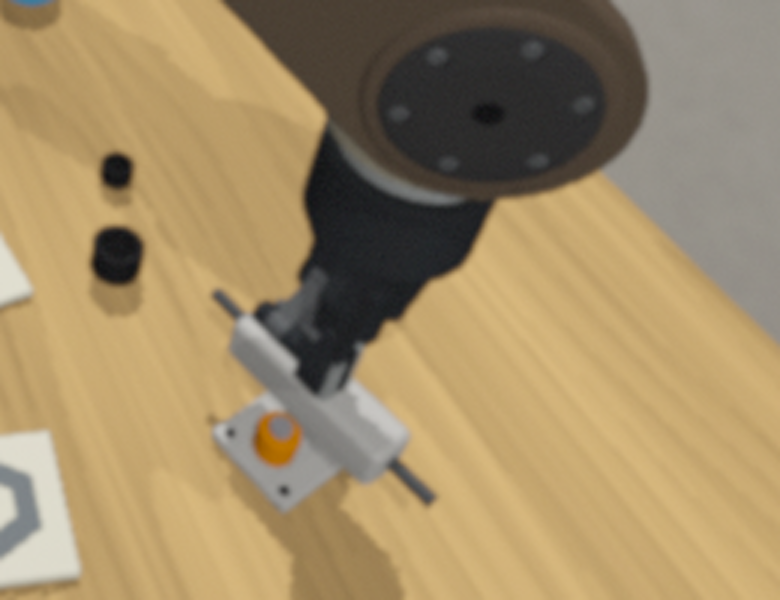

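View pics/w2c.png

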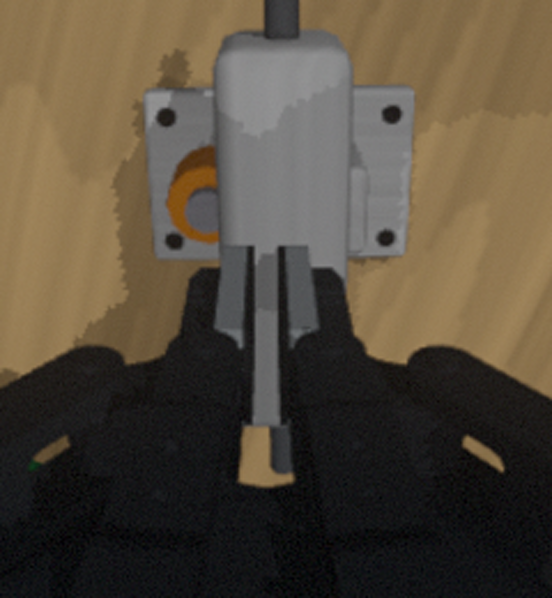

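```bash
python3 - <<'E'
from h import *
o=r.get_obs();
for z in (32,51,64,80,105,140,190): print(z,(proj("side",[o["tool_pos"][0],o["tool_pos"][1],z])-[340,200])*3)
for s in(-75,75):
    u=np.array([np.cos(np.radians(107)),np.sin(np.radians(107))])
    print("axle end", (proj("side",[*(np.array([623.,-321])+s*u),50])-[340,200])*3)
E
```

```text
32 [305.0461144  412.12635304]
51 [312.97996229 392.41228654]
64 [318.59430718 378.46173316]
80 [325.72248487 360.74960015]
105 [337.37144962 331.80419193]
140 [354.82004561 288.44782984]
190 [382.36782894 219.99695452]
axle end [427.23402269 505.92112841]
axle end [211.64576827 293.24066059]
```

>>> servo_tool([
  [0, 0, 0, 0, 0, 0, 8.5],
  [0, 0, 0, 0, 0, 0, 8.5],
  [0, 0, 0, 0, 0, 0, 8.5],
  [0, 0, 0, 0, 0, 0, 8.5],
  [0, 0, 0, 0, 0, 0, 8.5],
  [0, 0, 0, 0, 0, 0, 8.5],
  [0, 0, 0, 0, 0, 0, 8.5],
])

```text
time: 6.05
tool_pos: [622.7, -322.4, 31.1]
ee_rot: [[-0.292, 0.956, -0.0], [0.956, 0.292, -0.0], [0.0, -0.0, -1.0]]
wrist_force: [-0.3, 0.2, 0.7]
opening: 84.8
grasp_force: 0.0
```

>>> servo_tool([
  [0, 0, 0, 0, 0, 0, 3.2],
  [0, 0, 0, 0, 0, 0, 3.2],
  [0, 0, 0, 0, 0, 0, 3.2],
  [0, 0, 0, 0, 0, 0, 3.2],
  [0, 0, 0, 0, 0, 0, 3.2],
  [0, 0, 0, 0, 0, 0, 3.2],
  [0, 0, 0, 0, 0, 0, 3.2],
])

```text
time: 6.75
tool_pos: [623.0, -322.4, 31.4]
ee_rot: [[-0.292, 0.956, 0.001], [0.956, 0.292, -0.0], [-0.0, 0.0, -1.0]]
wrist_force: [1.1, 0.1, 0.6]
opening: 32.1
grasp_force: 0.8
```

>>> servo_tool([
  [0, 0, 0, 0, 0, 0, 2.9],
  [0, 0, 0, 0, 0, 0, 2.9],
])

```text
time: 6.95
tool_pos: [623.2, -322.5, 31.6]
ee_rot: [[-0.292, 0.957, 0.001], [0.957, 0.292, -0.001], [-0.001, 0.001, -1.0]]
wrist_force: [2.9, 0.7, 3.4]
opening: 28.7
grasp_force: 1.9
```

```bash
python3 - <<'E'
from h import *
im=r.camera("wrist")[:,:,::-1]; cv2.imwrite("pics/w3c.png",cv2.resize(im[140:400,200:440],None,fx=2.3,fy=2.3,interpolation=cv2.INTER_CUBIC))
E
```

```text
(no output)
```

View pics/w3c.png

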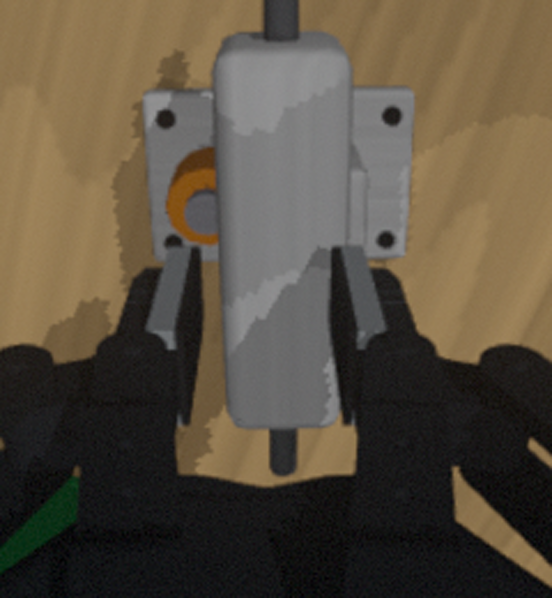

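The fingertips show well above the stated TCP: their front edges sit at crop row 248, where a true TCP would be at about 200. So the tips really only reach the hanger's top edge. The right finger touches and the left does not. I'll shift +y by 3 mm, go deeper with the force watched, and close.

>>> servo_tool([
  [0, 0, 0, 0, 0, 0, 7],
  [0, 0, 0, 0, 0, 0, 7],
  [0, 0, 0, 0, 0, 0, 7],
  [0, 0.3, 0, 0, 0, 0, 7],
  [0, 0, 0.7, 0, 0, 0, 7],
  [0, 0, 0.7, 0, 0, 0, 7],
  [0, 0, 0.7, 0, 0, 0, 7],
  [0, 0, 0.4, 0, 0, 0, 7],
  [0, 0, 0, 0, 0, 0, 7],
])

```text
time: 7.9
tool_pos: [625.2, -321.3, 5.2]
ee_rot: [[-0.292, 0.957, -0.001], [0.957, 0.292, 0.001], [0.001, -0.001, -1.0]]
wrist_force: [0.3, -0.6, -0.3]
opening: 70.0
grasp_force: 0.0
```

>>> servo_tool([
  [0, 0, 0, 0, 0, 0, 1.5],
  [0, 0, 0, 0, 0, 0, 1.5],
  [0, 0, 0, 0, 0, 0, 1.5],
  [0, 0, 0, 0, 0, 0, 1.5],
  [0, 0, 0, 0, 0, 0, 1.5],
  [0, 0, 0, 0, 0, 0, 1.5],
  [0, 0, 0, 0, 0, 0, 1.5],
])

```text
time: 8.6
tool_pos: [626.0, -321.7, 6.9]
ee_rot: [[-0.292, 0.956, 0.001], [0.956, 0.292, -0.001], [-0.001, 0.001, -1.0]]
wrist_force: [0.7, 0.0, 5.5]
opening: 28.9
grasp_force: 61.0
```

```bash
python3 - <<'E'
from h import *
im=r.camera("wrist")[:,:,::-1]; cv2.imwrite("pics/w4c.png",cv2.resize(im[140:400,200:440],None,fx=2.3,fy=2.3,interpolation=cv2.INTER_CUBIC))
E
```

```text
(no output)
```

View pics/w4c.png

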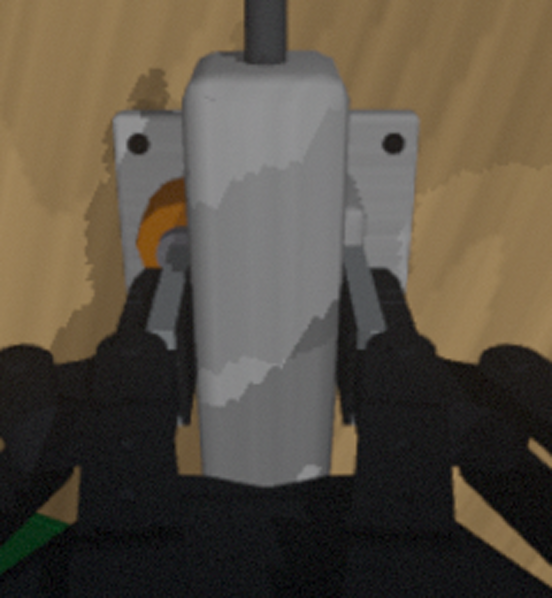

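>>> servo_tool([
  [0, 0, -1, 0, 0, 0, 1.5],
  [0, 0, -2, 0, 0, 0, 1.5],
  [0, 0, -2, 0, 0, 0, 1.5],
  [0, 0, -2, 0, 0, 4.75, 1.5],
  [0, 0, 0, 0, 0, 4.75, 1.5],
  [2.54, -1.57, 0, 0, 0, 0, 1.5],
  [2.54, -1.57, 0, 0, 0, 0, 1.5],
  [2.54, -1.57, 0, 0, 0, 0, 1.5],
  [2.54, -1.57, 0, 0, 0, 0, 1.5],
  [2.54, -1.57, 0, 0, 0, 0, 1.5],
  [2.54, -1.57, 0, 0, 0, 0, 1.5],
  [2.54, -1.57, 0, 0, 0, 0, 1.5],
  [2.54, -1.57, 0, 0, 0, 0, 1.5],
  [2.54, -1.57, 0, 0, 0, 0, 1.5],
  [0, 0, 0, 0, 0, 0, 1.5],
  [0, 0, 0, 0, 0, 0, 1.5],
])

```text
time: 10.25
tool_pos: [456.0, -113.0, 76.6]
ee_rot: [[-0.131, 0.991, 0.0], [0.991, 0.131, -0.0], [-0.0, 0.0, -1.0]]
wrist_force: [1.0, -0.3, -2.7]
opening: 29.3
grasp_force: 60.4
```

```bash
python3 - <<'E'
from h import *
o=r.get_obs();print(o["opening"],o["grasp_force"]);plan(455.6,-113.3,13,97.6)
c=r.camera("wrist")[:,:,::-1].copy()
yy=np.radians(97.6);Y=np.array([np.cos(yy),np.sin(yy)]);X=np.array([np.sin(yy),-np.cos(yy)])
q=[proj("wrist",[*(np.array([455.6,-113.3])+a*48*X+b*82*Y),6]) for a,b in((1,1),(1,-1),(-1,-1),(-1,1))]
cv2.polylines(c,[np.int32(q)],True,(0,255,0),1)
# truck assumed centre at TCP: axle end & baseplate, at heights
t=np.array(o["tool_pos"]);T=np.array(o["ee_rot"]);b=t[2]-6.5
for a,e,h in((40,27.5,8),(-40,27.5,8),(0,75,50)):
    P=np.array([t[0],t[1],b+h])+T[:,0]*e+T[:,1]*a; p=proj("wrist",P);cv2.circle(c,tuple(np.int32(p)),3,(0,0,255),1)
cv2.imwrite("pics/w5.png",c)
E
```

```text
29.344954541570097 60.41085362434387
turn -0.1 shift cm [-0.02 -0.04  6.36] t 10.25
```

View pics/w5.png

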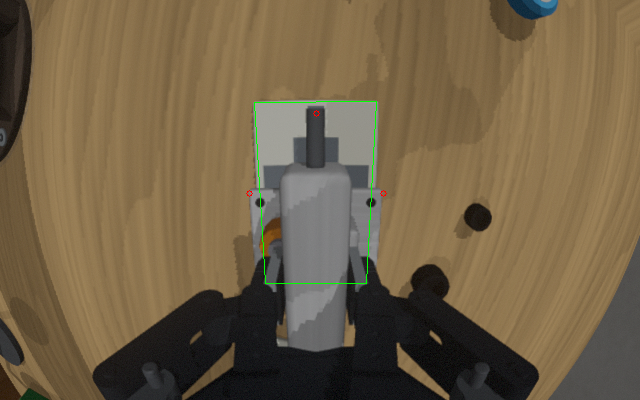

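The green pad prediction matches. The baseplate corners at (250,189) and (382,189) show the truck about 2.5 mm ahead in tool x, so I'll correct for that and lower it.

>>> servo_tool([
  [-0.25, 0, 2, 0, 0, 0, 1.5],
  [0, 0, 2, 0, 0, 0, 1.5],
  [0, 0, 1.2, 0, 0, 0, 1.5],
  [0, 0, 0.6, 0, 0, 0, 1.5],
  [0, 0, 0.5, 0, 0, 0, 1.5],
  [0, 0, 0, 0, 0, 0, 1.5],
  [0, 0, 0, 0, 0, 0, 1.5],
])

```text
time: 11.0
tool_pos: [456.6, -116.0, 13.5]
ee_rot: [[-0.13, 0.992, 0.001], [0.992, 0.13, -0.0], [-0.0, 0.001, -1.0]]
wrist_force: [0.5, -0.1, -2.8]
opening: 28.6
grasp_force: 60.3
```

>>> servo_tool([
  [0, 0, 0.1, 0, 0, 0, 1.5],
  [0, 0, 0.1, 0, 0, 0, 1.5],
  [0, 0, 0, 0, 0, 0, 1.5],
])

```text
time: 11.3
tool_pos: [456.6, -115.9, 12.7]
ee_rot: [[-0.13, 0.992, 0.002], [0.992, 0.13, -0.001], [-0.001, 0.002, -1.0]]
wrist_force: [-4.1, 0.6, 22.2]
opening: 29.2
grasp_force: 63.6
```

>>> servo_tool([
  [0, 0, 0, 0, 0, 0, 5],
  [0, 0, 0, 0, 0, 0, 8],
  [0, 0, 0, 0, 0, 0, 8],
  [0, 0, 0, 0, 0, 0, 8],
  [0, 0, 0, 0, 0, 0, 8],
  [0, 0, 0, 0, 0, 0, 8],
  [0, 0, -3, 0, 0, 0, 8],
  [0, 0, -4, 0, 0, 0, 8],
  [0, 0, -4, 0, 0, 0, 8],
  [0, 0, 0, 0, 0, 0, 8],
])

```text
time: 12.3
tool_pos: [458.0, -116.3, 125.3]
ee_rot: [[-0.13, 0.991, 0.007], [0.992, 0.13, -0.003], [-0.004, 0.006, -1.0]]
wrist_force: [0.7, 0.5, -0.1]
opening: 79.9
grasp_force: 0.0
```

```bash
python3 - <<'E'
from h import *
c=r.camera("wrist")[:,:,::-1].copy();cal=r.get_calibration("wrist")
q=lambda C,yaw,a,b,z: tuple(np.int32(proj("wrist",[*(np.array(C)+a*np.array([np.sin(yaw),-np.cos(yaw)])+b*np.array([np.cos(yaw),np.sin(yaw)])),z])))
yy=np.radians(97.6);C=(455.6,-113.3)
cv2.polylines(c,[np.int32([q(C,yy,a*40,b*27.5,14) for a,b in((1,1),(1,-1),(-1,-1),(-1,1))])],True,(0,0,255),1)
for s in(75,-75): cv2.circle(c,q(C,yy,0,s,56),3,(0,0,255),1)
cv2.imwrite("pics/w6.png",c)
for n,z in (("cup",16),("wheel",32),("nut",12)): print(n,[(np.round(d["xy"]),round(d["conf"],2),at("wrist",d["xy"],z,cal).round(1)) for d in r.recognise("wrist",n)])
plan(603,-108,90,97.6)
E
```

```text
cup [(array([418., 250.]), 0.75, array([ 573.3, -168.7])), (array([457., 193.]), 0.67, array([ 601. , -100.9]))]
wheel [(array([503.,  12.]), 0.76, array([612.4,  91.3]))]
nut []
turn -0.1 shift cm [-1.21 14.7   3.04] t 12.5
```

View pics/w6.png

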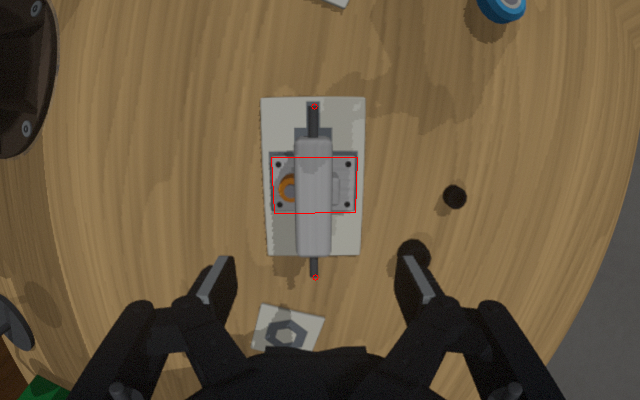

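The axle ends at (314,104) and (314,278) are on target, so the truck is good. The small cup is at (454,197), the next pick.

>>> servo_tool([
  [-0.2, 2.94, 0, 0, 0, 0, 5],
  [-0.2, 2.94, 0, 0, 0, 0, 5],
  [-0.2, 2.94, 0, 0, 0, 0, 5],
  [-0.2, 2.94, 0, 0, 0, 0, 5],
  [-0.2, 2.94, 2, 0, 0, 0, 5],
  [0, 0, 2, 0, 0, 0, 5],
  [0, 0, 0, 0, 0, 0, 5],
])

```text
time: 13.2
tool_pos: [601.5, -105.8, 76.9]
ee_rot: [[-0.13, 0.991, -0.007], [0.991, 0.13, 0.002], [0.003, -0.007, -1.0]]
wrist_force: [-0.5, -0.2, 0.4]
opening: 50.0
grasp_force: 0.0
```

```bash
cat >> h.py <<'E'
def blob(lo,hi,z,guess,w=45):
    "centroid in wrist image of largest blob in HSV range near world guess; returns px, world at z, size"
    cal=r.get_calibration("wrist");im=r.camera("wrist");h=cv2.cvtColor(im,cv2.COLOR_RGB2HSV)
    m=cv2.inRange(h,lo,hi);g=np.int32(proj("wrist",[*guess,z],cal));k=np.zeros_like(m)
    y0,x0=max(g[1]-w,0),max(g[0]-w,0);k[y0:g[1]+w,x0:g[0]+w]=m[y0:g[1]+w,x0:g[0]+w]
    n,l,s,c=cv2.connectedComponentsWithStats(k);i=1+np.argmax(s[1:,4]);(u,v),rad=cv2.minEnclosingCircle(cv2.findNonZero((l==i).astype(np.uint8)))
    print("blob",g,s[i],(round(u,1),round(v,1)),round(rad,1),"world",at("wrist",(u,v),z,cal).round(1),"centroid",at("wrist",c[i],z,cal).round(1)); return im
E
python3 - <<'E'
from h import *
print(r.grasp_offset)
im=blob((0,0,0),(179,255,48),9,(602,-106))
cal=r.get_calibration("wrist")
print([(np.round(d["xy"]),round(d["conf"],2),at("wrist",d["xy"],12,cal).round(1)) for d in r.recognise("wrist","cup")])
plan(602,-106,-28,97.6)
cv2.imwrite("pics/w7.png",im[:,:,::-1])
E
```

```text
18.700000000000003
blob [317 202] [309 191  27  30 664] (321.5, 205.4) 15.1 world [ 605.4 -107.8] centroid [ 605.7 -107.7]
[(array([321., 204.]), 0.77, array([ 605.3, -106.3])), (array([279., 278.]), 0.66, array([ 576.8, -182.2]))]
turn -0.1 shift cm [ 0.04 -0.03 10.81] t 13.3
```

View pics/w7.png

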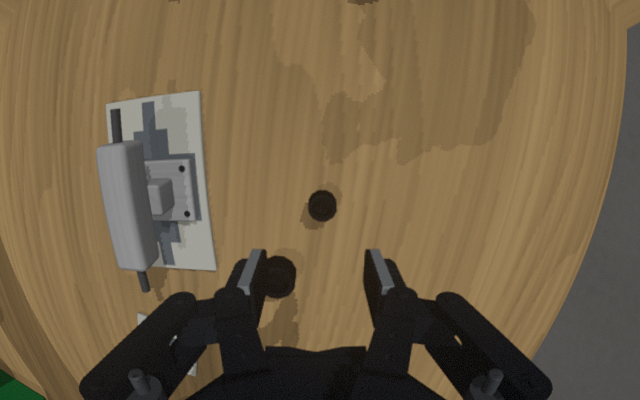

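Small cup at (321,205), which is (605,−107.5) in the world.

>>> servo_tool([
  [-0.2, 0.33, 3, 0, 0, 0, 5],
  [0, 0, 3, 0, 0, 0, 5],
  [0, 0, 2, 0, 0, 0, 5],
  [0, 0, 1, 0, 0, 0, 5],
  [0, 0, 0.5, 0, 0, 0, 5],
  [0, 0, 0.5, 0, 0, 0, 5],
  [0, 0, 0.3, 0, 0, 0, 5],
  [0, 0, 0, 0, 0, 0, 5],
])

```text
time: 14.1
tool_pos: [606.9, -108.1, -21.5]
ee_rot: [[-0.13, 0.992, 0.001], [0.992, 0.13, -0.0], [-0.0, 0.0, -1.0]]
wrist_force: [0.5, 0.7, -0.3]
opening: 49.7
grasp_force: 0.0
```

>>> servo_tool([
  [0, 0, 0, 0, 0, 0, 1],
  [0, 0, 0, 0, 0, 0, 1],
  [0, 0, 0, 0, 0, 0, 1],
  [0, 0, 0, 0, 0, 0, 1],
  [0, 0, 0, 0, 0, 0, 1],
])

```text
time: 14.6
tool_pos: [607.0, -108.1, -21.0]
ee_rot: [[-0.13, 0.992, 0.001], [0.992, 0.13, -0.0], [-0.0, 0.001, -1.0]]
wrist_force: [-2.6, 1.0, 6.1]
opening: 19.9
grasp_force: 58.5
```

>>> servo_tool([
  [0, 0, 0, 0, 0, 0, 4],
  [0, 0, 0, 0, 0, 0, 4],
  [0, 0, 0, 0, 0, 0, 4],
  [0, 0, 0, 0, 0, 0, 4],
  [0, 0, 0.3, 0, 0, 0, 4],
  [0, 0, 0.3, 0, 0, 0, 4],
  [0, 0, 0, 0, 0, 0, 4],
])

```text
time: 15.3
tool_pos: [606.5, -108.0, -28.4]
ee_rot: [[-0.13, 0.992, -0.001], [0.992, 0.13, 0.0], [0.0, -0.001, -1.0]]
wrist_force: [0.6, 0.7, -0.6]
opening: 39.8
grasp_force: 0.0
```

>>> servo_tool([
  [0, 0, 0, 0, 0, 0, 1],
  [0, 0, 0, 0, 0, 0, 1],
  [0, 0, 0, 0, 0, 0, 1],
  [0, 0, 0, 0, 0, 0, 1],
  [0, 0, 0, 0, 0, 0, 1],
])

```text
time: 15.8
tool_pos: [606.8, -108.1, -27.6]
ee_rot: [[-0.13, 0.992, 0.0], [0.992, 0.13, -0.0], [-0.0, 0.0, -1.0]]
wrist_force: [-1.4, 0.7, 2.4]
opening: 21.3
grasp_force: 58.9
```

```bash
python3 - <<'E'
from h import *
im=r.camera("wrist")[:,:,::-1]; a=im[140:360,220:420]
s=r.camera("side")[:,:,::-1]; p=np.int32(proj("side",[606,-108,10])); b=s[p[1]-66:p[1]+66,p[0]-60:p[0]+60]
cv2.imwrite("pics/w8.png",np.hstack([cv2.resize(a,(400,440),interpolation=cv2.INTER_CUBIC),cv2.resize(b,(400,440),interpolation=cv2.INTER_CUBIC)]))
E
```

```text
(no output)
```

View pics/w8.png

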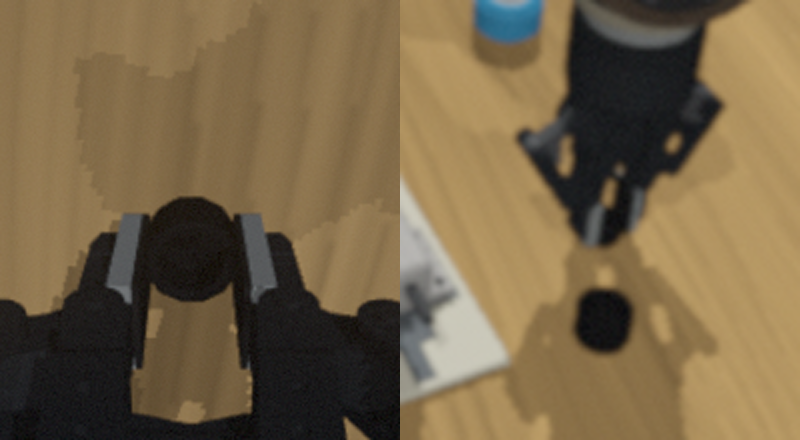

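Cup held between the pads, its centre at wrist pixel (315,264). I work out its offset from the TCP and the way to its pad.

```bash
python3 - <<'E'
from h import *
o=r.get_obs();T=np.array(o["ee_rot"])
for z in(12,16): d=np.r_[at("wrist",(315,264),z),z]-o["tool_pos"];print((T.T@d).round(1))
plan(435.9,107.6,-20,97.6)
E
```

```text
[  2.6  -1.3 -39.6]
[  4.9  -1.3 -43.6]
turn -0.1 shift cm [ 23.64 -14.09  -0.76] t 15.9
```

>>> servo_tool([
  [0, 0, -2, 0, 0, 0, 1],
  [0, 0, -3, 0, 0, 0, 1],
  [0, 0, -3, 0, 0, 0, 1],
  [2.33, -1.4, 0, 0, 0, 0, 1],
  [2.33, -1.4, 0, 0, 0, 0, 1],
  [2.33, -1.4, 0, 0, 0, 0, 1],
  [2.33, -1.4, 0, 0, 0, 0, 1],
  [2.33, -1.4, 0, 0, 0, 0, 1],
  [2.33, -1.4, 0, 0, 0, 0, 1],
  [2.33, -1.4, 0, 0, 0, 0, 1],
  [2.33, -1.4, 0, 0, 0, 0, 1],
  [2.33, -1.4, 0, 0, 0, 0, 1],
  [2.33, -1.4, 0, 0, 0, 0, 1],
  [0, 0, 0, 0, 0, 0, 1],
  [0, 0, 0, 0, 0, 0, 1],
])

```text
time: 17.4
tool_pos: [437.9, 105.0, 52.3]
ee_rot: [[-0.131, 0.991, 0.001], [0.991, 0.131, -0.0], [-0.0, 0.001, -1.0]]
wrist_force: [1.9, 0.3, -0.9]
opening: 21.2
grasp_force: 58.8
```

```bash
python3 - <<'E'
from h import *
cal=r.get_calibration("wrist");im=r.camera("wrist");cv2.imwrite("pics/w9.png",im[:,:,::-1])
for q in("cup","cup_pad"): print(q,[(np.round(d["xy"]),round(d["conf"],2),at("wrist",d["xy"],6,cal).round(1)) for d in r.recognise("wrist",q)])
print(proj("wrist",[435.9,107.6,6]))
plan(435.9,107.6,-20,97.6)
E
```

```text
cup [(array([314., 263.]), 0.74, array([441.3,  59.8]))]
cup_pad [(array([314., 198.]), 0.91, array([434.1, 115.4]))]
[314.09607227 206.70689895]
turn -0.2 shift cm [ 0.36 -0.2   7.21] t 17.55
```

>>> servo_tool([
  [0, -0.1, 3, 0, 0, 0, 1],
  [0, 0, 2, 0, 0, 0, 1],
  [0, 0, 1.2, 0, 0, 0, 1],
  [0, 0, 0.6, 0, 0, 0, 1],
  [0, 0, 0.4, 0, 0, 0, 1],
  [0, 0, 0.1, 0, 0, 0, 1],
  [0, 0, 0, 0, 0, 0, 1],
])

```text
time: 18.25
tool_pos: [436.9, 104.6, -20.5]
ee_rot: [[-0.13, 0.992, 0.001], [0.992, 0.13, -0.0], [-0.0, 0.001, -1.0]]
wrist_force: [-0.3, -0.2, 0.5]
opening: 21.3
grasp_force: 58.8
```

>>> servo_tool([
  [0, 0, 0.1, 0, 0, 0, 1],
  [0, 0, 0.05, 0, 0, 0, 1],
  [0, 0, 0, 0, 0, 0, 1],
])

```text
time: 18.55
tool_pos: [437.0, 104.7, -21.7]
ee_rot: [[-0.13, 0.992, 0.001], [0.992, 0.13, -0.0], [-0.0, 0.001, -1.0]]
wrist_force: [-0.7, -0.5, 7.7]
opening: 21.5
grasp_force: 59.6
```

>>> servo_tool([
  [0, 0, 0, 0, 0, 0, 3],
  [0, 0, 0, 0, 0, 0, 4.5],
  [0, 0, 0, 0, 0, 0, 4.5],
  [0, 0, 0, 0, 0, 0, 4.5],
  [0, 0, -2, 0, 0, 0, 5],
  [0, 0, -3, 0, 0, 0, 6],
  [0, 0, -4, 0, 0, 0, 8],
  [0, 0, -4, 0, 0, 0, 8],
  [0, 0, 0, 0, 0, 0, 8],
])

```text
time: 19.45
tool_pos: [438.5, 104.9, 111.7]
ee_rot: [[-0.13, 0.991, 0.007], [0.991, 0.13, 0.001], [-0.0, 0.007, -1.0]]
wrist_force: [-0.1, 0.3, 1.0]
opening: 79.7
grasp_force: 0.0
```

```bash
python3 - <<'E'
from h import *
im=blob((0,0,0),(179,255,48),14,(435.9,107.6));cv2.imwrite("pics/w10.png",im[:,:,::-1])
cal=r.get_calibration("wrist")
for q,z in(("cup",14),("cup_pad",6),("wheel",32)): print(q,[(np.round(d["xy"]),round(d["conf"],2),at("wrist",d["xy"],z,cal).round(1)) for d in r.recognise("wrist",q)])
h=cv2.cvtColor(im,cv2.COLOR_RGB2HSV);m=((h[...,1]<60)&(h[...,2]>150)).astype(np.uint8)
p=np.int32(proj("wrist",[435.9,107.6,6]));k=0*m;k[p[1]-70:p[1]+70,p[0]-75:p[0]+75]=m[p[1]-70:p[1]+70,p[0]-75:p[0]+75]
n,l,s,c=cv2.connectedComponentsWithStats(k);i=1+np.argmax(s[1:,4]);W=np.array([at("wrist",q,6,cal) for q in cv2.findNonZero((l==i).astype(np.uint8))[:,0]],np.float32)
print("pad",cv2.minAreaRect(W))
plan(618,111,90,97.6)
E
```

```text
blob [313 189] [297 170  32  36 861] (312.5, 187.4) 17.8 world [435.  109.1] centroid [435.  109.9]
cup [(array([312., 192.]), 0.88, array([433.8, 105.2]))]
cup_pad [(array([312., 180.]), 0.79, array([432.8, 114.3]))]
wheel [(array([490., 209.]), 0.79, array([607.5, 116.3]))]
pad ((434.0246887207031, 110.4425277709961), (77.15918731689453, 76.21745300292969), 73.4412612915039)
turn -0.1 shift cm [-1.77 18.11  1.69] t 19.65
```

>>> servo_tool([
  [-0.29, 3, 0, 0, 0, 0, 8.4],
  [-0.29, 3, 0, 0, 0, 0, 8.4],
  [-0.29, 3, 0, 0, 0, 0, 8.4],
  [-0.29, 3, 0, 0, 0, 0, 8.4],
  [-0.29, 3, 0, 0, 0, 0, 8.4],
  [-0.29, 3, 1, 0, 0, 0, 8.4],
  [0, 0, 0, 0, 0, 0, 8.4],
])

```text
time: 20.35
tool_pos: [619.1, 110.5, 94.3]
ee_rot: [[-0.129, 0.992, -0.003], [0.992, 0.129, -0.0], [0.0, -0.003, -1.0]]
wrist_force: [-0.3, 0.0, -0.6]
opening: 84.1
grasp_force: 0.0
```

```bash
python3 - <<'E'
from h import *
im=blob((95,90,60),(115,255,255),26,(617,112),60);cv2.imwrite("pics/w11.png",im[:,:,::-1])
im=blob((95,90,60),(115,255,255),16,(617,112),60)
cal=r.get_calibration("wrist")
for q,z in(("wheel",30),): print(q,[(np.round(d["xy"]),round(d["conf"],2),at("wrist",d["xy"],z,cal).round(1)) for d in r.recognise("wrist",q)])
plan(618,111,-22,97.6)
E
```

```text
blob [314 200] [ 287  162   64   66 2178] (318.7, 194.5) 32.8 world [619.7 117.3] centroid [619.5 119.1]
blob [316 196] [ 290  163   64   65 2194] (321.4, 194.8) 32.7 world [620.6 114.3] centroid [620.3 116.1]
wheel [(array([320., 191.]), 0.7, array([617.8, 121.2]))]
turn -0.1 shift cm [ 0.    0.18 11.81] t 20.5
```

>>> servo_tool([
  [0.4, 0.2, 3, 0, 0, 0, 8.4],
  [0, 0, 3, 0, 0, 0, 8.4],
  [0, 0, 2.5, 0, 0, 0, 8.4],
  [0, 0, 1.5, 0, 0, 0, 8.4],
  [0, 0, 1, 0, 0, 0, 8.4],
  [0, 0, 0.6, 0, 0, 0, 8.4],
  [0, 0, 0, 0, 0, 0, 8.4],
])

```text
time: 21.2
tool_pos: [618.8, 115.0, -18.4]
ee_rot: [[-0.13, 0.992, -0.0], [0.992, 0.13, -0.0], [-0.0, -0.0, -1.0]]
wrist_force: [0.4, 0.3, 0.1]
opening: 84.3
grasp_force: 0.0
```

>>> servo_tool([
  [0, 0, 0, 0, 0, 0, 4],
  [0, 0, 0, 0, 0, 0, 4],
  [0, 0, 0, 0, 0, 0, 4],
  [0, 0, 0, 0, 0, 0, 4],
  [0, 0, 0, 0, 0, 0, 4],
  [0, 0, 0, 0, 0, 0, 4],
])

```text
time: 21.8
tool_pos: [619.5, 115.1, -16.7]
ee_rot: [[-0.13, 0.992, 0.002], [0.992, 0.13, 0.0], [-0.0, 0.002, -1.0]]
wrist_force: [-2.5, 0.2, 10.4]
opening: 50.8
grasp_force: 60.7
```

```bash
python3 - <<'E'
from h import *
o=r.get_obs();print(o["tool_pos"],o["opening"])
im=blob((95,90,60),(115,255,255),26,(620,115),70);cv2.imwrite("pics/w12.png",im[:,:,::-1])
plan(454.8,298.5,-16,97.6)
E
```

```text
[619.53631264 115.09176559 -16.65916539] 50.79649734126485
blob [318 271] [ 263  209  105  106 6134] (315.2, 263.7) 54.9 world [617.7 119.4] centroid [617.1 123.7]
turn -0.1 shift cm [ 20.36 -13.9   -0.07] t 21.85
```

>>> servo_tool([
  [0, 0, 0, 0, 0, 0, 7.5],
  [0, 0, 0, 0, 0, 0, 7.5],
  [0, 0, 0, 0, 0, 0, 7.5],
  [0, 0, 0, 0, 0, 0, 7.5],
  [0.3, 0, 0.5, 0, 0, 0, 7.5],
  [0, 0, 0.4, 0, 0, 0, 7.5],
  [0, 0, 0, 0, 0, 0, 7.5],
  [0, 0, 0, 0, 0, 0, 4],
  [0, 0, 0, 0, 0, 0, 4],
  [0, 0, 0, 0, 0, 0, 4],
  [0, 0, 0, 0, 0, 0, 4],
  [0, 0, 0, 0, 0, 0, 4],
])

```text
time: 23.05
tool_pos: [618.6, 118.0, -26.9]
ee_rot: [[-0.13, 0.992, 0.0], [0.992, 0.13, -0.0], [-0.0, 0.0, -1.0]]
wrist_force: [-1.6, 0.3, 5.9]
opening: 51.9
grasp_force: 63.1
```

```bash
python3 - <<'E'
from h import *
o=r.get_obs();T=np.array(o["ee_rot"])
im=blob((95,90,60),(115,255,255),26,(620,115),70);cv2.imwrite("pics/w13.png",im[:,:,::-1])
# white/steel core centre on the top (z=32)
h=cv2.cvtColor(im,cv2.COLOR_RGB2HSV);p=np.int32(proj("wrist",[619.5,116,32]));s=h[p[1]-35:p[1]+35,p[0]-35:p[0]+35]
m=((s[...,1]<60)&(s[...,2]>90)).astype(np.uint8);n,l,st,c=cv2.connectedComponentsWithStats(m);i=1+np.argmax(st[1:,4]);x,y,w,hh,a=st[i]
q=(p[0]-35+x+w/2,p[1]-35+y+hh/2);print(st[i],q,at("wrist",q,32))
plan(454.8,298.5,-16,97.6)
E
```

```text
blob [319 288] [ 259  222  113  110 6838] (315.1, 279.1) 57.4 world [617.1 119.8] centroid [616.5 124.7]
[   0   12   65   53 2544] (np.float64(316.5), np.float64(296.5)) [618.46810976 114.2570712 ]
turn -0.1 shift cm [ 20.06 -13.85  -1.08] t 23.1
```

>>> servo_tool([
  [0, 0, -2, 0, 0, 0, 4],
  [0, 0, -3, 0, 0, 0, 4],
  [0, 0, -3, 0, 0, 0, 4],
  [2.01, -1.385, 0, 0, 0, 0, 4],
  [2.01, -1.385, 0, 0, 0, 0, 4],
  [2.01, -1.385, 0, 0, 0, 0, 4],
  [2.01, -1.385, 0, 0, 0, 0, 4],
  [2.01, -1.385, 0, 0, 0, 0, 4],
  [2.01, -1.385, 0, 0, 0, 0, 4],
  [2.01, -1.385, 0, 0, 0, 0, 4],
  [2.01, -1.385, 0, 0, 0, 0, 4],
  [2.01, -1.385, 0, 0, 0, 0, 4],
  [2.01, -1.385, 0, 0, 0, 0, 4],
  [0, 0, 0, 0, 0, 0, 4],
  [0, 0, 0, 0, 0, 0, 4],
  [0, 0, 3, 0, 0, 0, 4],
  [0, 0, 2, 0, 0, 0, 4],
  [0, 0, 1.3, 0, 0, 0, 4],
  [0, 0, 0.6, 0, 0, 0, 4],
  [0, 0, 0.3, 0, 0, 0, 4],
])

```text
time: 25.1
tool_pos: [455.4, 299.0, -19.6]
ee_rot: [[-0.129, 0.992, -0.0], [0.992, 0.129, -0.0], [-0.0, -0.0, -1.0]]
wrist_force: [0.3, 0.4, -1.3]
opening: 51.7
grasp_force: 63.2
```

>>> servo_tool([
  [0, 0, 0, 0, 0, 0, 4],
  [0, 0, 0, 0, 0, 0, 4],
])

```text
time: 25.3
tool_pos: [455.4, 299.4, -18.7]
ee_rot: [[-0.13, 0.992, 0.001], [0.992, 0.13, 0.0], [0.0, 0.001, -1.0]]
wrist_force: [-0.6, -0.2, -1.8]
opening: 51.8
grasp_force: 63.2
```

Pickup was at −26.9, so contact is expected near −21.

>>> servo_tool([
  [0, 0, 0.15, 0, 0, 0, 4],
  [0, 0, 0.1, 0, 0, 0, 4],
  [0, 0, 0, 0, 0, 0, 4],
])

```text
time: 25.6
tool_pos: [455.4, 299.5, -20.9]
ee_rot: [[-0.13, 0.992, 0.001], [0.992, 0.13, 0.0], [0.0, 0.001, -1.0]]
wrist_force: [-1.6, -1.3, 9.1]
opening: 52.0
grasp_force: 64.2
```

Contact. Release, rise, check, and measure the way to the nut.

>>> servo_tool([
  [0, 0, 0, 0, 0, 0, 6.5],
  [0, 0, 0, 0, 0, 0, 8],
  [0, 0, 0, 0, 0, 0, 8],
  [0, 0, 0, 0, 0, 0, 8],
  [0, 0, 0, 0, 0, 0, 8],
  [0, 0, -2, 0, 0, 0, 8],
  [0, 0, -3, 0, 0, 0, 8],
  [0, 0, -4, 0, 0, 0, 8],
  [0, 0, -4, 0, 0, 0, 8],
  [0, 0, 0, 0, 0, 0, 8],
])

```text
time: 26.6
tool_pos: [456.9, 300.3, 112.7]
ee_rot: [[-0.13, 0.991, 0.007], [0.992, 0.13, 0.003], [0.002, 0.007, -1.0]]
wrist_force: [-0.1, 0.8, -1.3]
opening: 80.0
grasp_force: 0.0
```

```bash
python3 - <<'E'
from h import *
cal=r.get_calibration("wrist");im=r.camera("wrist");cv2.imwrite("pics/w14.png",im[:,:,::-1])
for q,z in(("wheel",38),("wheel_pad",6),("nut",10)): print(q,[(np.round(d["xy"]),round(d["conf"],2),at("wrist",d["xy"],z,cal).round(1)) for d in r.recognise("wrist",q)])
plan(606,290,75,97.6)
E
```

```text
wheel [(array([312., 199.]), 0.97, array([453.2, 300.8])), (array([492.,  22.]), 0.58, array([591.4, 485.9]))]
wheel_pad [(array([314., 168.]), 0.82, array([452.3, 321.4]))]
nut [(array([456., 215.]), 0.54, array([604.7, 293.7]))]
turn -0.1 shift cm [-2.9  14.9   3.21] t 26.8
```

>>> servo_tool([
  [-0.54, 2.98, 0, 0, 0, 0, 5],
  [-0.54, 2.98, 0, 0, 0, 0, 5],
  [-0.54, 2.98, 0, 0, 0, 0, 5],
  [-0.54, 2.98, 1, 0, 0, 0, 5],
  [-0.54, 2.98, 2, 0, 0, 0, 5],
  [0, 0, 2, 0, 0, 0, 5],
  [0, 0, 0, 0, 0, 0, 5],
  [0, 0, 0, 0, 0, 0, 5],
  [0, 0, 0, 0, 0, 0, 5],
])

```text
time: 27.7
tool_pos: [606.1, 292.2, 58.7]
ee_rot: [[-0.13, 0.991, 0.0], [0.991, 0.13, 0.0], [-0.0, 0.0, -1.0]]
wrist_force: [0.3, -0.3, 1.0]
opening: 50.0
grasp_force: 0.0
```

```bash
python3 - <<'E'
from h import *
cal=r.get_calibration("wrist");im=r.camera("wrist")
d=r.recognise("wrist","nut");print([(np.round(e["xy"]),round(e["conf"],2),at("wrist",e["xy"],10,cal).round(1)) for e in d])
print(proj("wrist",[605.5,290,8]))
u,v=np.int32(proj("wrist",[605.5,290,8]))
cv2.imwrite("pics/w15.png",cv2.resize(im[v-40:v+40,u-50:u+50,::-1],None,fx=8,fy=7.5,interpolation=cv2.INTER_CUBIC) if 0 else cv2.resize(im[v-35:v+35,u-45:u+45,::-1],None,fx=8,fy=8,interpolation=cv2.INTER_CUBIC))
print(u-45,v-35); plan(605,291,-29,97.6)
E
```

```text
[(array([319., 208.]), 0.69, array([607.9, 294.5]))]
[315.24768563 211.57074676]
270 176
turn -0.1 shift cm [-0.1  -0.15  8.82] t 27.8
```

View pics/w15.png

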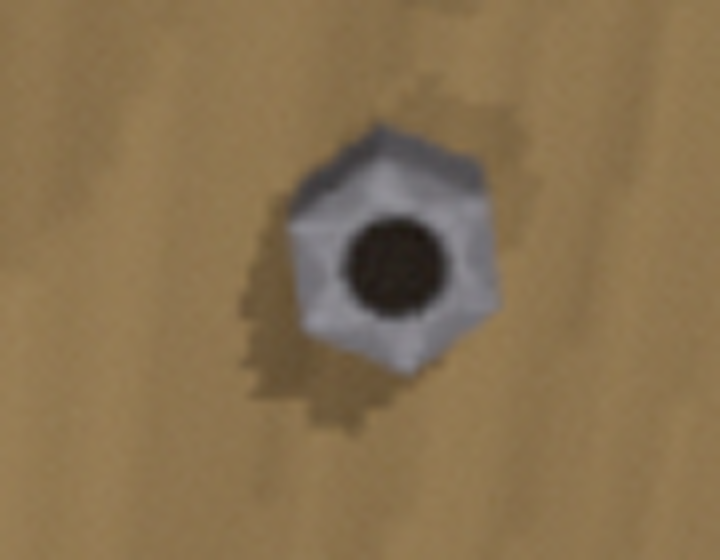

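Nut hole at crop (396,265), i.e. pixel (319.5,209). Its left and right flats are tilted about 7°, so I turn −7° and descend.

>>> servo_tool([
  [0, 0.2, 2, 0, 0, -7, 4],
  [0, 0, 3, 0, 0, 0, 4],
  [0, 0, 2, 0, 0, 0, 4],
  [0, 0, 1, 0, 0, 0, 4],
  [0, 0, 0.5, 0, 0, 0, 4],
  [0, 0, 0.2, 0, 0, 0, 4],
  [0, 0, 0, 0, 0, 0, 4],
  [0, 0, 0, 0, 0, 0, 4],
])

```text
time: 28.6
tool_pos: [608.7, 292.3, -27.9]
ee_rot: [[-0.25, 0.968, 0.001], [0.968, 0.25, 0.0], [0.0, 0.001, -1.0]]
wrist_force: [-0.5, -0.7, -0.0]
opening: 39.7
grasp_force: 0.0
```

>>> servo_tool([
  [0, 0, 0.2, 0, 0, 0, 4],
  [0, 0, 0, 0, 0, 0, 4],
  [0, 0, 0, 0, 0, 0, 0.5],
  [0, 0, 0, 0, 0, 0, 0.5],
  [0, 0, 0, 0, 0, 0, 0.5],
  [0, 0, 0, 0, 0, 0, 0.5],
  [0, 0, 0, 0, 0, 0, 0.5],
])

```text
time: 29.3
tool_pos: [608.5, 292.2, -30.5]
ee_rot: [[-0.25, 0.968, 0.001], [0.968, 0.25, 0.0], [-0.0, 0.001, -1.0]]
wrist_force: [-1.3, -0.6, 5.4]
opening: 17.3
grasp_force: 59.1
```

```bash
python3 - <<'E'
from h import *
cal=r.get_calibration("wrist");o=r.get_obs();T=np.array(o["ee_rot"]);im=r.camera("wrist");cv2.imwrite("pics/w16.png",im[:,:,::-1])
for e in r.recognise("wrist","nut"): print(np.round(e["xy"]),round(e["conf"],2),(T.T@(np.r_[at("wrist",e["xy"],12,cal),12]-o["tool_pos"])).round(1))
E
```

```text
[316. 264.] 0.85 [  4.5  -0.7 -42.5]
```

>>> servo_tool([
  [0, 0, -2, 0, 0, 0, 0.5],
  [0, 0, -3.5, 0, 0, 0, 0.5],
  [0, 0, -4, 0, 0, 0, 0.5],
  [0, 0, -4, 0, 0, 0, 0.5],
  [-3.92, -2.2, 0, 0, 0, 0, 0.5],
  [-3.92, -2.2, 0, 0, 0, 0, 0.5],
  [-3.92, -2.2, 0, 0, 0, 0, 0.5],
  [-3.92, -2.2, 0, 0, 0, 0, 0.5],
  [-3.92, -2.2, 0, 0, 0, 0, 0.5],
  [-3.92, -2.2, 0, 0, 0, 0, 0.5],
  [-3.92, -2.2, 0, 0, 0, 0, 0.5],
  [-3.92, -2.2, 0, 0, 0, 0, 0.5],
  [-3.92, -2.2, 0, 0, 0, 0, 0.5],
  [-3.92, -2.2, 0, 0, 0, 0, 0.5],
  [-3.92, -2.2, 0, 0, 0, 0, 0.5],
  [-3.92, -2.2, 0, 0, 0, 0, 0.5],
  [-3.92, -2.2, 0, 0, 0, 0, 0.5],
  [-3.92, -2.2, 0, 0, 0, 0, 0.5],
  [0, 0, 0, 0, 0, 0, 0.5],
  [0, 0, 0, 0, 0, 0, 0.5],
])

```text
time: 31.4
tool_pos: [446.5, -316.7, 103.8]
ee_rot: [[-0.248, 0.969, -0.0], [0.969, 0.248, 0.001], [0.001, -0.0, -1.0]]
wrist_force: [0.6, 0.3, -1.4]
opening: 16.8
grasp_force: 58.8
```

```bash
python3 - <<'E'
from h import *
cal=r.get_calibration("wrist");r.camera("wrist")
for q,z in(("nut_pad",6),("nut",115)): print(q,[(np.round(d["xy"]),round(d["conf"],2),at("wrist",d["xy"],z,cal).round(1)) for d in r.recognise("wrist",q)])
plan(446.3,-314.4,-24.5,104.5)
E
```

```text
nut_pad [(array([317., 187.]), 0.75, array([ 445.5, -312. ]))]
nut [(array([316., 260.]), 0.74, array([ 448.7, -326.8]))]
turn 0.0 shift cm [ 0.08 -0.08 12.86] t 31.55
```

>>> servo_tool([
  [0, 0, 4, 0, 0, 0, 0.5],
  [0, 0, 4, 0, 0, 0, 0.5],
  [0, 0, 2.5, 0, 0, 0, 0.5],
  [0, 0, 1.2, 0, 0, 0, 0.5],
  [0, 0, 0.6, 0, 0, 0, 0.5],
  [0, 0, 0.3, 0, 0, 0, 0.5],
  [0, 0, 0, 0, 0, 0, 0.5],
  [0, 0, 0, 0, 0, 0, 0.5],
])

```text
time: 32.35
tool_pos: [447.5, -316.5, -20.8]
ee_rot: [[-0.25, 0.968, 0.001], [0.968, 0.25, -0.001], [-0.001, 0.001, -1.0]]
wrist_force: [-0.5, 0.6, -1.4]
opening: 16.7
grasp_force: 58.7
```

>>> servo_tool([
  [0, 0, 0.2, 0, 0, 0, 0.5],
  [0, 0, 0.1, 0, 0, 0, 0.5],
  [0, 0, 0.1, 0, 0, 0, 0.5],
  [0, 0, 0, 0, 0, 0, 0.5],
])

```text
time: 32.75
tool_pos: [447.3, -316.4, -24.6]
ee_rot: [[-0.25, 0.968, 0.001], [0.968, 0.25, -0.001], [-0.001, 0.001, -1.0]]
wrist_force: [-3.0, 2.0, 15.0]
opening: 16.8
grasp_force: 60.5
```

Contact. Release, rise, and move clear for a check from the top.

>>> servo_tool([
  [0, 0, 0, 0, 0, 0, 2.5],
  [0, 0, 0, 0, 0, 0, 4],
  [0, 0, 0, 0, 0, 0, 4],
  [0, 0, 0, 0, 0, 0, 4],
  [0, 0, -2, 0, 0, 0, 4],
  [0, 0, -3, 0, 0, 0, 6],
  [0, 0, -4, 0, 0, 0, 8],
  [0, 0, -4, 0, 0, 0, 8],
  [0, 0, -3, 0, 0, 0, 8],
  [0, 3, -3, 0, 0, 0, 8],
  [-3, 3, 0, 0, 0, 0, 8],
  [-3, 3, 0, 0, 0, 0, 8],
  [-3, 2, 0, 0, 0, 0, 8],
  [0, 0, 0, 0, 0, 0, 8],
  [0, 0, 0, 0, 0, 0, 8],
])

```text
time: 34.25
tool_pos: [575.8, -375.7, 163.1]
ee_rot: [[-0.25, 0.968, -0.001], [0.968, 0.25, 0.001], [0.001, -0.001, -1.0]]
wrist_force: [-0.9, -0.1, -0.2]
opening: 80.1
grasp_force: 0.0
```

```bash
python3 - <<'E'
from h import *
im=r.camera("top")[:,:,::-1];cv2.imwrite("pics/top9.png",im)
for q,z in(("truck",60),("wheel",38),("nut",18),("cup",22),("jar",75),("tool",14)): print(q,[(np.round(d["xy"],1),round(d["conf"],2),at("top",d["xy"],z).round(1)) for d in r.recognise("top",q)])
cal=r.get_calibration("wrist");w=r.camera("wrist")
for q,z in(("nut",18),("nut_pad",6)): print(q,[(np.round(d["xy"]),round(d["conf"],2),at("wrist",d["xy"],z,cal).round(1)) for d in r.recognise("wrist",q)])
c=[cv2.resize(im[y-20:y+20,x-32:x+32],(380,240),interpolation=cv2.INTER_CUBIC) for x,y in((401,225),(242,223),(478,229),(315,231))]
cv2.imwrite("pics/final.png",np.vstack([np.hstack(c[:2]),np.hstack(c[2:])]))
E
```

```text
truck [(array([403.9, 224.5]), 0.59, array([ 452.8, -111. ]))]
wheel [(array([242.6, 223.7]), 0.77, array([450.8, 287.6]))]
nut []
cup [(array([314.9, 231.8]), 0.63, array([432.8, 106.8])), (array([426.4, 178. ]), 0.47, array([ 574. , -178.2]))]
jar [(array([168.2, 163.5]), 0.89, array([594.1, 465.1])), (array([165.4, 246.5]), 0.53, array([393.4, 462.6])), (array([242.5, 222.5]), 0.52, array([452.8, 280.2]))]
tool [(array([165.8, 249.2]), 0.65, array([384.3, 486.3]))]
nut [(array([212.,  98.]), 0.72, array([ 446.8, -315.6]))]
nut_pad [(array([225.,  97.]), 0.84, array([ 457. , -312.7]))]
```

View pics/final.png

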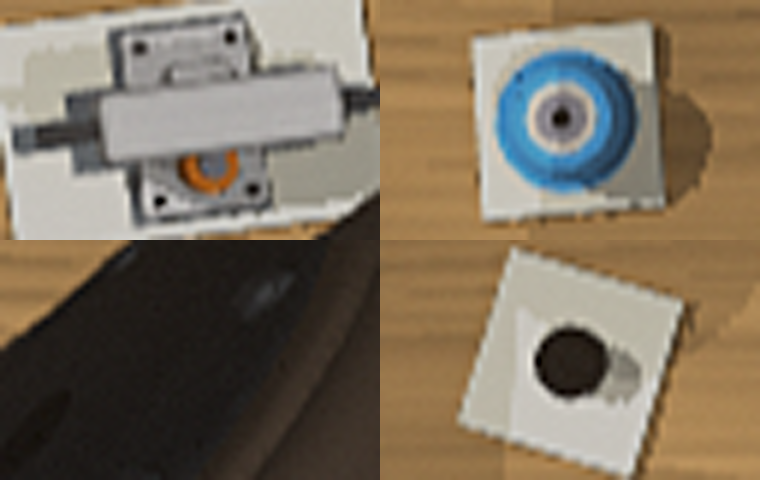

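The truck, wheel and cup are seated centrally on their pads. The arm hides the nut from the top camera, but the wrist camera puts it within 2 mm of its pad's centre. Handing in.

```bash
python3 -c "
from workcell import r
print(r.job_done())"
```

```text
the job is handed in; nothing more can be done
None
```

I set the truck, wheel, nut and cup on their pads, released them, and handed the job in at about 34 s. By the last camera checks all four sit within about 6 mm of centre, but the judge gave no verdict back. I saw the nut's final position only through the wrist camera.

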